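# Clear and cover the bench heater's bays, set its fader and start it

### The arm

A 6-joint arm with a two-finger parallel gripper is mounted at the origin on a cart in front of the work surface, level with it; the furniture and walls round the work are solid. World frame = base frame: x ahead of the robot, y to its left, z up, the work surface at z = 0. Lengths are in mm, angles in rad, forces in N, time in s.
With the tool pointing down it reaches from about 350 to 975 mm from the base axis. Payload 7.1 kg.
Tool frame: the origin (TCP) lies on the front face of the gripper's body, between the roots of the fingers; the fingertips stand 80 mm ahead of it and the grasp point (between the pads) lies 61 mm ahead of it (env.tips_ahead is the distance from the TCP to the fingertips, in mm); z points along the fingers, y is the line along which they close (so a half turn about z gives the same grasp; the last joint's range is limited). The gripper opens to 88 mm and grips with 3 to 60 N. Pads are 20 mm wide; open, the fingers measure 115 mm over their backs; the gripper's body (75 mm by 178 mm) begins 61 mm behind the grasp point.
Start: joints at [1.322, 0.423, 1.63, -0, 1.089, -0.019], TCP at [142.333, 608.561, 302.675] pointing down, gripper open.
Joint ranges: [-3, 3], [-0.9, 2.11], [0.09, 2.58], [-1.31, 4.45], [0.11, 2.69], [-2.54, 2.54]. Speed limits (rad/s): [2.39, 2.39, 3.01, 3.14, 3.14, 3.14].

### API

Orientations are given as a unit quaternion [x, y, z, w].
In Python, from station import env, set_gripper, viewer, workorder gives the robot as it stands. Calls block until the motion is done:
- env.reach(position, orientation): joint-space move of the TCP to a pose.
- env.move_l(position, rot=None, rate=150, f_stop=None): straight line of the TCP; rot=None keeps the orientation; rate is the mean speed in mm/s. With f_stop (N) it stops when the force on the tool has changed by that much, and returns True; else False.
- env.move_joints(angles): joint-space move.
- set_gripper(opening): finger opening in mm; the grip force is fixed at half the most; returns when the fingers have stopped.
- env.hold(seconds).
- env.ik(position, orientation): joint angles nearest the present ones, or None.
- env.read_state(): the state.
- viewer.camera(name): name is "side" or "top"; returns the picture (384x512x3 uint8, blue, green, red); there is no depth.
- viewer.camera_params(name): a dict with "fx", "fy", "cx", "cy" (pixels), "pose" (4x4, takes a point from camera to world coordinates). Camera axes: x right, y up, looking along -z (the intrinsics and any distortion apply to the point x, -y, -z); pixel columns grow to the right and rows downward; lengths in mm; the calibration is good to about 2 mm. A picture is of the moment at which its call begins. camera_params takes no time and is no camera call.
A pose or a line that the arm cannot do raises env.IKError and nothing moves.
- workorder.sign_off(): hands the job in; it is judged then, once.
The state is a dict: "time_s": time; "qpos": joint angles; "dq": joint speeds; "tau": joint torques, N m; "tool_pos": TCP position; "orientation": TCP orientation; "force": force on the tool from outside, world axes, zero at the start; "wrist_torque": the same for the moment, N m; "width": finger opening in mm; "grip_force": force on a finger pad.
Only numpy, scipy, OpenCV 4.12 (cv2) and the standard library are available. Lean on these libraries where they do the work, as an engineer would, in place of code of your own. Each camera call takes 0.05 s, during which the arm holds its last target. There are 200 camera calls.

### The job

Get the bench heater ready and start it: stand the sample cans left in its bays upright in the grey tray, lay every loose cover plate into a bay of its own on the heater's deck and press it down until it sits level and fully home, and slide the fader until its grip stands level with the steel index flag. Only then press the sunken start button fully down with the tip of the stylus, hold it a moment, and stand the stylus back upright in its holder, all plates still home and cans still standing. Leave the tape roll, the bottle and the dish where they are.

Things in the scene. Friction and masses are not known exactly. Their poses are not given: they have to be found in the camera images.
- plate_1: aluminium cover plate (up to four, all alike, some may be absent): flat, 56 (its x) x 80 (its y) x 8 mm, 0.1 kg, with a grip rib standing on its middle, 12 mm thick (x), 44 mm long (y), 20 mm high, so 28 mm overall. Origin: centre of the underside; z up
- plate_2: aluminium cover plate (up to four, all alike, some may be absent): flat, 56 (its x) x 80 (its y) x 8 mm, 0.1 kg, with a grip rib standing on its middle, 12 mm thick (x), 44 mm long (y), 20 mm high, so 28 mm overall. Origin: centre of the underside; z up
- plate_3: aluminium cover plate (up to four, all alike, some may be absent): flat, 56 (its x) x 80 (its y) x 8 mm, 0.1 kg, with a grip rib standing on its middle, 12 mm thick (x), 44 mm long (y), 20 mm high, so 28 mm overall. Origin: centre of the underside; z up
- plate_4: aluminium cover plate (up to four, all alike, some may be absent): flat, 56 (its x) x 80 (its y) x 8 mm, 0.1 kg, with a grip rib standing on its middle, 12 mm thick (x), 44 mm long (y), 20 mm high, so 28 mm overall. Origin: centre of the underside; z up
- can_1: white sample can (two or three there, all alike), round, 36 mm wide, 48 mm high, standing in one of the heater's bays, on its floor between the studs. Origin: centre of its underside; z up
- can_2: white sample can (two or three there, all alike), round, 36 mm wide, 48 mm high, standing in one of the heater's bays, on its floor between the studs. Origin: centre of its underside; z up
- can_3: white sample can (two or three there, all alike), round, 36 mm wide, 48 mm high, standing in one of the heater's bays, on its floor between the studs. Origin: centre of its underside; z up
- can_4: white sample can (two or three there, all alike), round, 36 mm wide, 48 mm high, standing in one of the heater's bays, on its floor between the studs. Origin: centre of its underside; z up
- tray_in (a point): centre of the inner floor (5 mm above the worktop) of a fixed grey open tray, 84 (its x) x 136 (its y) x 20 mm outside, walls 4 mm; axes those of the tray, z up
- heater: white bench heater, fixed, 224 (x) x 212 (y) x 50 mm high; origin: centre of its underside on the worktop. The deck on its +x part has four rectangular bays, each 64 (x) x 88 (y) mm and 8 mm deep, walls 12 mm between. A grey control strip 60 mm wide runs along its -x side, top 50 mm up
- bay_1 (a point): centre of one bay's floor, 8 mm below the deck top; heater's axes; plate fits long side along y, either way round, 4 mm free all round. Four stiff studs (20 mm in x, 30 mm in y off centre) stand 4 to 6 mm out of the floor and hold a plate proud, perhaps tilted; each yields at about 3 N (12 N in all, pressed at the middle) and stays down. Home, it lies on the floor, flush with the deck
- bay_2 (a point): centre of one bay's floor, 8 mm below the deck top; heater's axes; plate fits long side along y, either way round, 4 mm free all round. Four stiff studs (20 mm in x, 30 mm in y off centre) stand 4 to 6 mm out of the floor and hold a plate proud, perhaps tilted; each yields at about 3 N (12 N in all, pressed at the middle) and stays down. Home, it lies on the floor, flush with the deck
- bay_3 (a point): centre of one bay's floor, 8 mm below the deck top; heater's axes; plate fits long side along y, either way round, 4 mm free all round. Four stiff studs (20 mm in x, 30 mm in y off centre) stand 4 to 6 mm out of the floor and hold a plate proud, perhaps tilted; each yields at about 3 N (12 N in all, pressed at the middle) and stays down. Home, it lies on the floor, flush with the deck
- bay_4 (a point): centre of one bay's floor, 8 mm below the deck top; heater's axes; plate fits long side along y, either way round, 4 mm free all round. Four stiff studs (20 mm in x, 30 mm in y off centre) stand 4 to 6 mm out of the floor and hold a plate proud, perhaps tilted; each yields at about 3 N (12 N in all, pressed at the middle) and stays down. Home, it lies on the floor, flush with the deck
- fader_top (a point): middle of the top of the fader's black grip, which is 24 (heater's x) x 14 (along the track, heater's y) mm and stands 23 mm above the strip (2 mm gap beneath); it slides 120 mm along the heater's y with about 1.5 N of friction and stays where left
- index_flag: small steel index flag, fixed, on the control strip just beyond the fader track (its middle line is 24 mm from the track's), 9 mm high, its narrow point toward the track; the fader is set when the middle of its grip stands level with the flag along the track. Origin: at the flag's underside on its middle line; its y is parallel to the track
- button_top (a point): middle of the top of the white start button, 12 mm wide, at rest 8 mm below the strip top, sunk in the middle of a square well 16 mm wide in the strip
- start (a joint): how far the start button is pressed, m, 0 to 0.005 (fully down about 5 N, springs back)
- stylus: stylus, 105 mm long, 0.05 kg, standing point down in its holder: steel pin 6 mm thick and 40 mm long, then a collar 26 mm wide and 5 mm thick, then a square black grip 18 x 18 x 60 mm. Origin: the tip of the pin; z along the stylus, up toward the grip; x and y square to the grip's faces
- holder_mouth (a point): middle of the mouth, 50 mm above the worktop, of the fixed grey stylus holder, a block 56 x 56 x 50 mm with a square well 16 mm wide and 44 mm deep; the stylus hangs in it by its collar, tip 40 mm below the mouth
- tape_roll: roll of tape lying flat, 62 mm wide, 19 mm high, a bystander; origin: centre of its underside
- glue_bottle: small capped bottle, 36 mm wide, 75 mm high, a bystander; origin: centre of its underside
- petri_dish_1: clear round dish, 61 mm wide, 14 mm high, a bystander; origin: centre of its underside

How it is judged:
By the outcome, as a careful person would: the job done as asked, in the order asked, and still so for the second after the job is handed in, with the robot touching nothing.
Of can_1, can_2, can_3, can_4 only 2 to 3 are there at a start; the rules pass over those that are not, and their reading is None.
Of plate_1, plate_2, plate_3, plate_4 only 2 to 4 are there at a start; the rules pass over those that are not, and their reading is None.
At some moment in a run one of plate_1, plate_2, plate_3, plate_4 may be knocked a few centimetres aside while the robot is not near it.
It also fails if it takes over 210 s, if anything falls off the work surface, if the arm or the gripper's body presses on something with over 40 N, if the wrist force passes 120 N, or if a joint passes its speed limit or range.

## Working session

There is one attempt and no reset: what is moved stays moved. The work goes in short steps, each a Python script; the robot and the scene stay as the last script left them, time stands still between calls to the robot, and variables do not carry over. Pictures are saved under pics/ and viewed, at most 14 in all, crops included, and the job is handed in when it is done.

```bash
ls; mkdir -p pics; python3 - <<'E'
from station import env, set_gripper, viewer, workorder
import cv2
for n in("top","side"):
    im=viewer.camera(n); cv2.imwrite(f"pics/{n}0.png",im)
    cv2.imwrite(f"pics/{n}0b.png",cv2.resize(im,(800,600),interpolation=cv2.INTER_CUBIC))
    print(n,viewer.camera_params(n))
s=env.read_state();print(s)
E
```

```text
pics
top {'fx': 476.63964289929567, 'fy': 476.63964289929567, 'cx': 265.37217296310456, 'cy': 194.82300625891807, 'pose': array([[ 3.60470344e-03,  9.95507613e-01, -9.46128918e-02,
         4.23714214e+02],
       [-9.99929293e-01,  4.66047313e-03,  1.09402418e-02,
         3.32065673e+01],
       [ 1.13320349e-02,  9.45667657e-02,  9.95454023e-01,
         1.57088454e+03],
       [ 0.00000000e+00,  0.00000000e+00,  0.00000000e+00,
         1.00000000e+00]])}
side {'fx': 387.8728832534109, 'fy': 387.8728832534109, 'cx': 251.91655317742584, 'cy': 191.4304653937467, 'pose': array([[-9.17901242e-01,  1.49467663e-01, -3.67582273e-01,
         1.41644023e+02],
       [-3.96724755e-01, -3.26599289e-01,  8.57870837e-01,
         9.73734416e+02],
       [ 8.17183957e-03,  9.33269694e-01,  3.59083415e-01,
         4.96207363e+02],
       [ 0.00000000e+00,  0.00000000e+00,  0.00000000e+00,
         1.00000000e+00]])}
{'time_s': 0.1, 'qpos': array([ 1.32200942e+00,  4.23786796e-01,  1.63057685e+00,  1.03224845e-05,
        1.08857269e+00, -1.89992033e-02]), 'dq': array([-0.00091733, -0.00169317, -0.00192815,  0.0014231 , -0.00076285,
       -0.00136862]), 'tau': array([-1.85321028e-04, -5.45609200e+01, -2.74324250e+01,  6.46071509e-02,
        1.87843147e-02, -7.62971604e-05]), 'tool_pos': array([142.23795094, 608.21907772, 301.97980374]), 'orientation': array([ 1.14643593e-01,  9.93406460e-01, -6.65216827e-04, -9.42163644e-05]), 'force': array([ 0.10918245, -0.34072794,  0.28180822]), 'wrist_torque': array([ 0.01917217, -0.01469665, -0.0331874 ]), 'grip_force': 0.0, 'width': 87.71642972104124}
```

View pics/top0b.png

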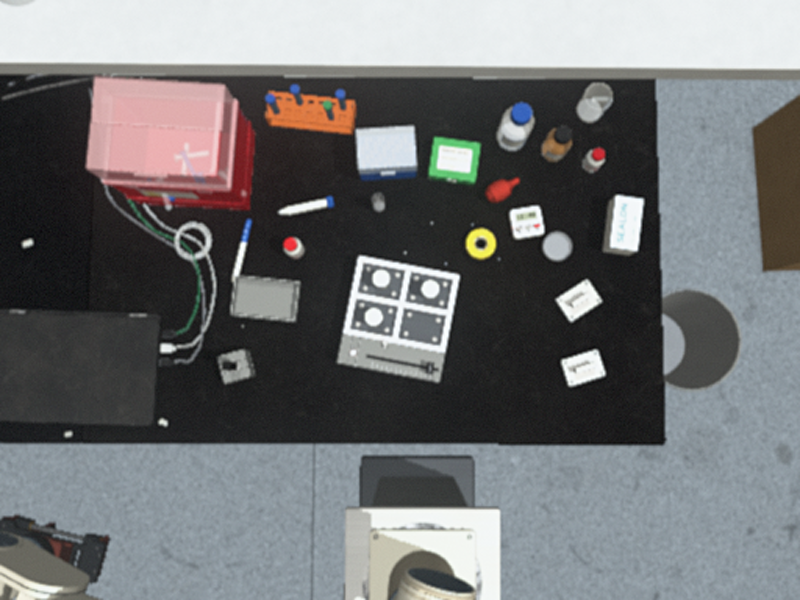

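View pics/side0b.png

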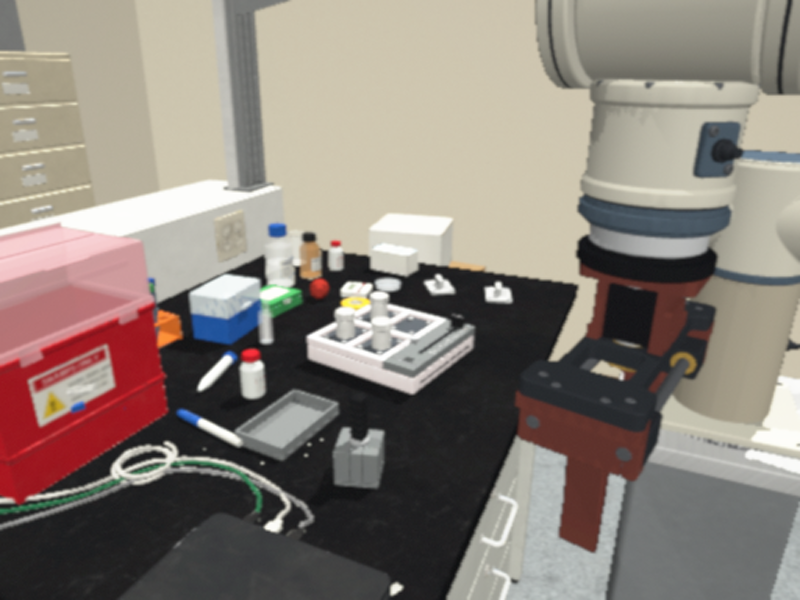

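The top view shows the heater (400,318), tray (265,298), holder with stylus (237,366) and two plates at (579,300) and (583,367). Cans stand at (381,279), (430,289) and (373,317), and the side view confirms three cans and two plates.

```bash
python3 - <<'E'
import cv2,numpy as np
t=cv2.imread("pics/top0.png");s=cv2.imread("pics/side0.png")
def crop(im,x,y,w,h,k,g=0.6):
    c=im[y:y+h,x:x+w]; c=(255*(c/255.)**g).astype(np.uint8)
    return cv2.resize(c,None,fx=k,fy=k,interpolation=cv2.INTER_NEAREST)
def ticks(c,x,y,w,h,k):
    for i in range(0,w,10): cv2.putText(c,str(x+i),(i*k,8),0,.3,(0,255,255)); cv2.line(c,(i*k,8),(i*k,12),(0,255,255))
    for i in range(0,h,10): cv2.putText(c,str(y+i),(0,i*k+4),0,.3,(0,255,0))
    return c
def cc(im,*a): return ticks(crop(im,*a),*a)
cv2.imwrite("pics/c1.png",cc(t,212,160,86,86,7-0))
a=cc(t,136,170,60,80,6);b=cc(t,350,170,40,80,6)
cv2.imwrite("pics/c2.png",np.hstack([a,b]))
cv2.imwrite("pics/c3.png",cc(s,145,170,165,145,4))
E
```

```text
(no output)
```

View pics/c1.png

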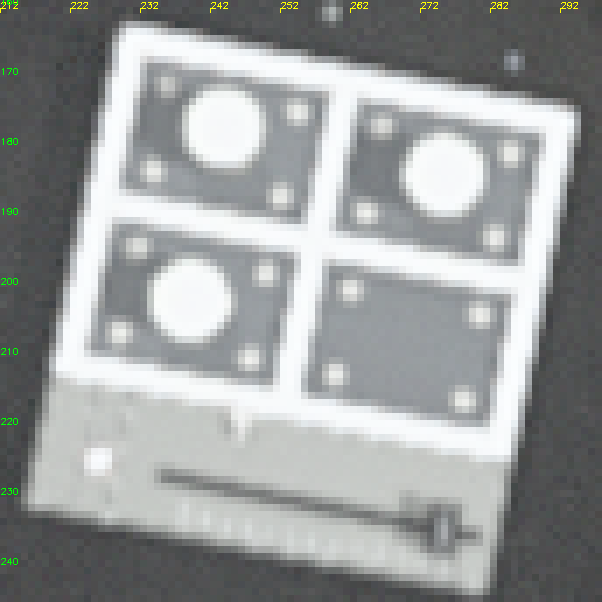

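View pics/c2.png

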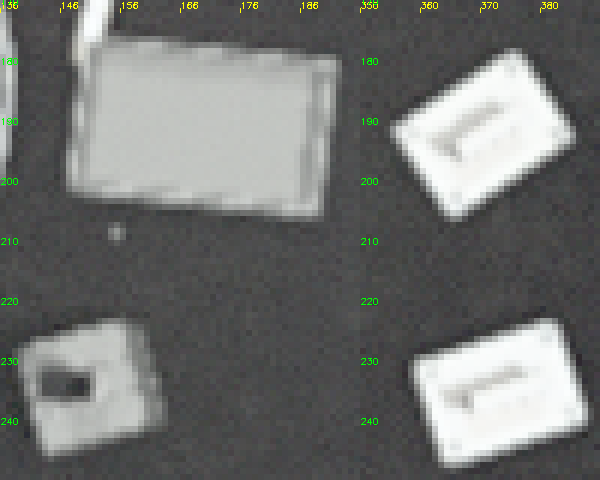

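View pics/c3.png

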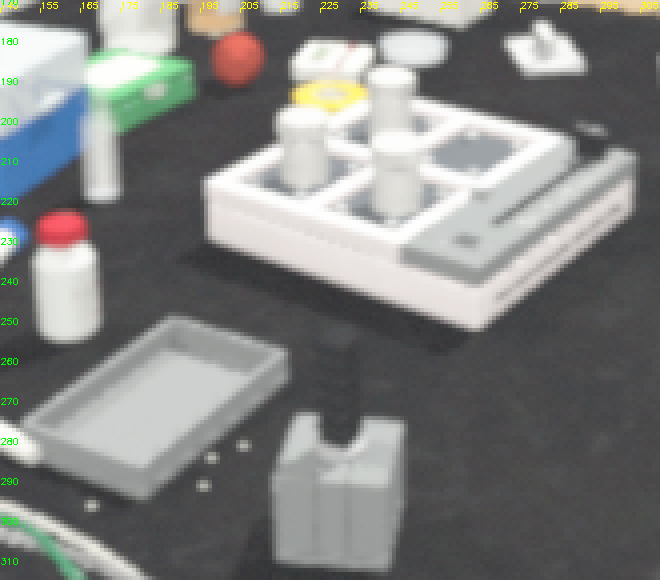

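Cans stand in three bays (top px (244,178), (275,185), (239,203)); the bay at (270,208) is empty. The fader is at about (273,235), flag at (246,220), button at (226,226), stylus top at (147,233), tray at (169,191) and plates at (370,192) and (374,235). Next I measure these numerically.

```bash
cat > h.py <<'E'
from station import env, set_gripper, viewer, workorder
import cv2, numpy as np
from scipy.spatial.transform import Rotation as R
from scipy.ndimage import map_coordinates
P={n:viewer.camera_params(n) for n in("top","side")}
def ray(n,u,v):
    p=P[n];d=p["pose"][:3,:3]@np.array([(u-p["cx"])/p["fx"],-(v-p["cy"])/p["fy"],-1]);return p["pose"][:3,3],d
def onz(n,uv,z):
    o,d=ray(n,*uv);return (o+d*(z-o[2])/d[2])[:2]
def proj(n,X):
    p=P[n];c=(np.atleast_2d(X)-p["pose"][:3,3])@p["pose"][:3,:3]
    return np.c_[p["cx"]-p["fx"]*c[:,0]/c[:,2],p["cy"]+p["fy"]*c[:,1]/c[:,2]]
def tri(a,b):
    o1,d1=ray("top",*a);o2,d2=ray("side",*b)
    s=np.linalg.lstsq(np.c_[d1,-d2],o2-o1,rcond=None)[0]
    p,q=o1+s[0]*d1,o2+s[1]*d2;return (p+q)/2,np.linalg.norm(p-q)
def shot(n,k=6): return np.mean([viewer.camera(n).astype(float) for _ in range(k)],0)
def blobs(mask,lo,hi):
    c,_=cv2.findContours(mask.astype(np.uint8),cv2.RETR_EXTERNAL,cv2.CHAIN_APPROX_NONE)
    return [k for k in c if lo<cv2.contourArea(k)<hi]
def up(im,x,y,w,h,k=8):   # sub-pixel crop: returns gray upsampled; pixel(u)=x+(i+.5)/k-.5
    return cv2.resize(im[y:y+h,x:x+w].astype(np.float32),None,fx=k,fy=k,interpolation=cv2.INTER_LINEAR)
def rect(c,x,y,k=8):
    b=cv2.boxPoints(cv2.minAreaRect(c));return np.array([x,y])+(b+.5)/k-.5
def rig(src,dst):
    a,b=src.mean(0),dst.mean(0);u,s,vt=np.linalg.svd((src-a).T@(dst-b))
    M=(u@vt).T;th=np.arctan2(M[1,0],M[0,0]);sc=s.sum()/((src-a)**2).sum()
    return th,b-M@a,sc
def rot2(t): return np.array([[np.cos(t),-np.sin(t)],[np.sin(t),np.cos(t)]])
def box(c,z):   # centre, yaw of long side (mod pi), lengths, from 4 px corners
    w=np.array([onz("top",p,z) for p in c]);e=[w[1]-w[0],w[2]-w[1]];L=[np.linalg.norm(v) for v in e]
    l=e[int(np.argmax(L))];return w.mean(0),np.arctan2(l[1],l[0])%np.pi,sorted(L)
E
cat > m.py <<'E'
from h import *
t=shot("top");s=shot("side");np.save("t.npy",t);np.save("s.npy",s)
g=t.min(2)
x,y,w,h=205,155,100,100
G=up(g,x,y,w,h)
ref=[]
for a,b in[(244,178),(275,185),(239,203),(270,208)]: ref.append((a,b))
white=(G>150).astype(np.uint8)
inner=[k for k in cv2.findContours(white,cv2.RETR_CCOMP,cv2.CHAIN_APPROX_NONE)[0]]
c,hi=cv2.findContours(white,cv2.RETR_CCOMP,cv2.CHAIN_APPROX_NONE)
B=[rect(k,x,y) for k,q in zip(c,hi[0]) if q[3]>=0 and cv2.contourArea(k)>10000]
W=[box(b,50) for b in B]
for b in W: print("bay",b)
cs=np.array([b[0] for b in W]);o=np.array(ref)
idx=[int(np.argmin([np.hypot(*(np.mean(b,0)-r)) for b in B])) for r in ref]
H=np.array([[68,50],[68,-50],[-8,50],[-8,-50.]])
th,off,sc=rig(H,cs[idx]);print("heater",off,np.degrees(th),"scale",sc,"res",(cs[idx]-off-H@rot2(th).T).round(2).tolist())
np.save("heater.npy",[off[0],off[1],th])
def toH(p): return (np.asarray(p)-off)@rot2(th)
# cans: contour inside the bays
cans=[]
for k,q in zip(c,hi[0]):
    if q[3]<0 and 1000<0+cv2.contourArea(k)<12000:
        (u,v),r=cv2.minEnclosingCircle(k);m=cv2.moments(k)
        p=np.array([x+(m['m10']/m['m00']+.5)/8-.5,y+(m['m01']/m['m00']+.5)/8-.5])
        if r>30: cans.append(p);print("can",p,toH(onz("top",p,90)),"diam",2*np.sqrt(m['m00']/np.pi)/8)
        else: print("small",p,toH(onz("top",p,42)))
for nm,p,q in[("A",cans[np.argmin([np.hypot(*(k-ref[2])) for k in cans])],(243.7,205.7)),("B",min(cans,key=lambda k:np.hypot(*(k-ref[0]))),(220.5,198.7)),("C",min(cans,key=lambda k:np.hypot(*(k-ref[1]))),(242.7,188.3))]: print("tri can",nm,tri(p,q))
# profiles
f=t.mean(2)
def prof(xh,ys,z):
    X=np.c_[np.c_[np.full(len(ys),xh),ys]@rot2(th).T+off,np.full(len(ys),z)]
    uv=proj("top",X);return map_coordinates(f,[uv[:,1],uv[:,0]],order=1)
ys=np.arange(-100,101,4.)
for xh in range(-108,-52,6): print(xh,prof(xh,ys,50).round().astype(int).tolist())
# plates, tray, holder
G=up(g,345,165,55,90);
for k in blobs(G>110,5000,1e5): print("plate",box(rect(k,345,165),8))
G=up(g,140,170,55,40)
for k in blobs(G>70,2e4,2e5): print("tray",box(rect(k,140,170),20),rect(k,140,170).round(1).tolist())
E
python3 m.py
```

```text
bay (array([448.94901699,  42.48307341]), np.float64(1.4018073999085858), [np.float64(30.524816358355018), np.float64(155.12535098668184)])
bay (array([523.57549638,   2.66712809]), np.float64(1.3876942251520752), [np.float64(62.37238947722141), np.float64(86.97917044478433)])
bay (array([541.9997644 , 101.00483111]), np.float64(1.3818116391225357), [np.float64(62.58775535747322), np.float64(87.18223678440042)])
bay (array([598.03642264, -11.41376349]), np.float64(1.3838872431676026), [np.float64(62.33606401214984), np.float64(87.38372488247002)])
bay (array([616.6219421 ,  86.83007853]), np.float64(1.3834875112948815), [np.float64(62.48211690356145), np.float64(86.98754216690058)])
heater [540.57882138  50.33570658] -10.687637748456487 scale 0.999477762540277 res [[-0.05, -0.03], [-0.09, -0.01], [0.01, 0.05], [0.13, -0.02]]
can [238.79053348 202.38334152] [-9.29428163 48.41814119] diam 12.118179589117467
can [275.07326702 184.46382861] [ 67.40057515 -52.03956196] diam 12.02589320386709
can [243.59054319 177.74662548] [69.43256811 48.69371343] diam 11.920799881433128
tri can A (array
[... 2623 characters left out ...]
7, 180, 193, 186, 175, 177, 194, 190, 176, 174, 191, 190, 179, 172, 188, 190, 181, 174, 181, 193, 204, 228, 227, 177, 167, 172, 175, 188, 189, 175, 173, 189, 190, 177, 163, 174, 190, 187, 172, 182, 198, 189, 173]
plate (array([ 441.47623841, -336.81993716]), np.float64(1.8710839748711785), [np.float64(61.52663730712584), np.float64(85.33116921510927)])
plate (array([ 584.07124322, -329.88854932]), np.float64(2.154655284086039), [np.float64(61.367502022129344), np.float64(84.92299654105669)])
tray (array([593.24827682, 331.35160398]), np.float64(1.4745765671663915), [np.float64(108.90972220223637), np.float64(147.341307990253)]) [[144.8, 201.9], [148.2, 168.9], [192.9, 173.4], [189.6, 206.5]]
```

Heater pose fits to 0.1 mm (scale 0.9995), can tops come out at about 87 mm (expected 90), and the bay and plate sizes match. I'll refine the tray, holder, flag and button, then pick the first can.

```bash
cat > mv.py <<'E'
from h import *
ho=np.load("heater.npy");off,th=ho[:2],ho[2]
def W(xh,yh): return np.array([xh,yh])@rot2(th).T+off
def toH(p): return (np.asarray(p)-off)@rot2(th)
def quat(a):
    c,s=np.cos(a),np.sin(a);return R.from_matrix(np.array([[-s,c,0],[c,s,0],[0,0,-1]]).T).as_quat()
def best(p,a):   # closing line at angle a; half turn is free
    q=env.read_state()["qpos"];o=[]
    for b in(a,a+np.pi):
        j=env.ik(p,quat(b))
        if j is not None:o.append((abs(j-q).max(),b))
    return quat(min(o)[1])
def above(xy,z,a):
    p=[*xy,z];env.reach(p,best(p,a))
def down(z,rate=150,f=None):
    p=env.read_state()["tool_pos"];return env.move_l([p[0],p[1],z],rate=rate,f_stop=f)
def downat(xy,z,rate=150,f=None): return env.move_l([*xy,z],rate=rate,f_stop=f)
def st(m=""):
    s=env.read_state();print(m,"t%.1f"%s["time_s"],"tcp",s["tool_pos"].round(1),"w%.1f"%s["width"],"F",s["force"].round(1))
    return s
E
cat > m2.py <<'E'
from mv import *
t=np.load("t.npy");g=t.min(2);f=t.mean(2)
G=up(g,140,170,60,42);M=cv2.morphologyEx((G>85).astype(np.uint8),cv2.MORPH_OPEN,np.ones((72,72)))
for k in blobs(M,2e4,2e5): c=rect(k,140,170);T=box(c,20);print("tray",T,c.round(1).tolist())
np.save("tray.npy",[*T[0],T[1]])
G=up(g,130,215,40,40)
for lv in(90,110,125):
  for k in blobs(G>lv,5000,1e5):
    c=rect(k,130,215);print("holder",lv,box(c,50),c.round(1).tolist())
print("tri holder",tri((149.2,234.5),(230.5,282)))
G=up(f,138,226,16,14)
d=(G<75)&(cv2.pointPolygonTest is not None)
for k in blobs(d,500,1e5): x,y,w,h=cv2.boundingRect(k);print("dark",138+x/8,138+(x+w)/8,226+y/8,226+(y+h)/8)
print("stylus top",onz("top",(144.9,234),115),"holder c",onz("top",(149.2,234.5),50))
def prof(xh,ys,z):
    X=np.c_[np.c_[np.full(len(ys),xh),ys]@rot2(th).T+off,np.full(len(ys),z)]
    uv=proj("top",X);return map_coordinates(f,[uv[:,1],uv[:,0]],order=1)
ys=np.arange(4,34,1.)
for xh in(-58,-60,-62,-64,-66):
    v=prof(xh,ys,55)-167;w=np.clip(v-4,0,None);print("flag",xh,(w*ys).sum()/w.sum(),v.round().astype(int).tolist())
G=up(g,220,219,12,13)
w=np.clip(G-185,0,None);Y,X=np.mgrid[:G.shape[0],:G.shape[1]]
u=[220+((w*X).sum()/w.sum()+.5)/8-.5,219+((w*Y).sum()/w.sum()+.5)/8-.5];print("button",u,toH(onz("top",u,42)))
ys=np.arange(-100,-60,2.)
for xh in(-96,-92,-82,-78):print("fader",xh,prof(xh,ys,73).round().astype(int).tolist())
print("plate tri",tri((370,192),(281,183)))
E
python3 m2.py; python3 - <<'E'
from mv import *
A=W(-9.3,48.4)
set_gripper(60)
above(A,220,th+np.pi/2);st("above")
downat(A,78+61+2,rate=120);st();set_gripper(30);st("gripped")
down(240);st("up")
cv2.imwrite("pics/g1.png",viewer.camera("top"))
E
```

```text
tray (array([583.23862469, 329.61037509]), np.float64(1.4766212876396114), [np.float64(88.14005323429622), np.float64(141.19774403756477)]) [[146.6, 202.0], [149.2, 175.2], [192.1, 179.4], [189.5, 206.2]]
holder 90 (array([441.9354278, 383.2205641]), np.float64(1.8429461599513624), [np.float64(60.332279122789785), np.float64(60.824270579654105)]) [[137.8, 227.3], [156.4, 222.3], [161.4, 240.6], [142.8, 245.6]]
holder 110 (array([441.91007532, 383.49576696]), np.float64(0.281835199381546), [np.float64(58.086938023211985), np.float64(58.36559742882043)]) [[138.3, 227.4], [156.1, 222.7], [160.8, 240.5], [143.0, 245.2]]
holder 125 (array([442.02544202, 383.58978197]), np.float64(0.27910640165802647), [np.float64(56.40079984602903), np.float64(56.783586840902096)]) [[138.6, 227.6], [155.9, 223.0], [160.4, 240.3], [143.1, 244.8]]
tri holder (array([439.59525438, 384.63926639,  48.31268279]), np.float64(1.2242055465110053))
dark 142.375 151.125 231.125 236.875
dark 138.0 143.625 226.0 240.0
stylus top [440.90089869 382.54667816] holder c [440.13879011 384.5005096 ]
flag -58 16.7537528401641
[... 843 characters left out ...]
 84, 87, 91, 90, 79, 81, 93, 110, 123, 128, 135, 142, 146]
fader -92 [151, 142, 134, 128, 122, 105, 89, 80, 100, 111, 96, 75, 57, 68, 79, 88, 88, 90, 96, 107]
fader -82 [171, 163, 160, 163, 162, 149, 112, 90, 77, 93, 92, 74, 69, 75, 94, 104, 109, 107, 109, 117]
fader -78 [170, 173, 173, 173, 168, 156, 129, 106, 101, 101, 100, 93, 95, 106, 118, 127, 126, 123, 122, 129]
plate tri (array([ 582.96281309, -331.08412865,    2.93252528]), np.float64(1.681327855552426))
above t3.6 tcp [540.4 100.3 220.1] w60.0 F [-0.2 -0.2  0.2]
 t4.5 tcp [540.8  99.8 141.4] w59.8 F [-0.  -0.7 -0.5]
gripped t5.0 tcp [540.7  99.7 141.5] w35.7 F [-1.1  0.5  5.6]
up t5.8 tcp [540.1  99.6 239.3] w35.3 F [-0.2 -0.4 -1. ]
```

Can A is gripped (width 35.5). Now I place it and fetch the other two.

```bash
python3 - <<'E'
from mv import *
T=np.load("tray.npy");tc=T[:2];l=np.array([np.cos(T[2]),np.sin(T[2])])
def place(k):
    p=tc+l*40*k;above(p,220,T[2]-np.pi/2);downat(p,106,rate=120);downat(p,103.5,rate=25,f=4);s=st(f"place{k}");set_gripper(50);down(220,rate=250);return s
def pick(p):
    set_gripper(60);above(p,220,th+np.pi/2);downat(p,141,rate=130);set_gripper(30);s=st("grip")
    assert 33<s["width"]<38; down(220,rate=250)
place(1)
pick(W(69.4,48.7));place(0)
pick(W(67.4,-52.0));place(-1)
above(W(-10,-150),300,th+np.pi/2)
im=shot("top",4);np.save("t2.npy",im);st()
cv2.imwrite("pics/t2.png",cv2.resize(im[150:260,130:400].astype(np.uint8),None,fx=2.9,fy=2.9,interpolation=cv2.INTER_CUBIC))
G=up(im.min(2),140,170,60,42)
for k in blobs(G>195,2000,2e4):
    m=cv2.moments(k);p=[140+(m['m10']/m['m00']+.5)/8-.5,170+(m['m01']/m['m00']+.5)/8-.5];w=onz("top",p,53);print("can",w,"want offset",((w-tc)@l, (w-tc)@np.array([l[1],-l[0]])),cv2.contourArea(k)/64)
E
```

```text
place1 t8.3 tcp [587.1 369.5 103.9] w35.8 F [ 0.4 -0.1 -0.8]
grip t12.2 tcp [618.1  85.4 141.6] w35.4 F [-0.5  0.3  5. ]
place0 t15.7 tcp [583.3 329.7 103.9] w35.3 F [ 0.7  0.2 -0.1]
grip t19.7 tcp [597.4 -13.3 141.6] w36.1 F [-1.  -0.1  5.3]
place-1 t22.7 tcp [579.6 289.9 103.9] w35.7 F [-1.2  0.7  0.1]
 t25.4 tcp [503.2 -94.6 299.7] w49.8 F [0.8 0.3 0.7]
can [586.55688467 332.70168149] want offset (np.float64(3.3896437723604533), np.float64(3.0128623613306478)) 63.1796875
can [587.68679047 367.08564602] want offset (np.float64(37.727498031678564), np.float64(0.9044344401624123)) 90.390625
```

View pics/t2.png

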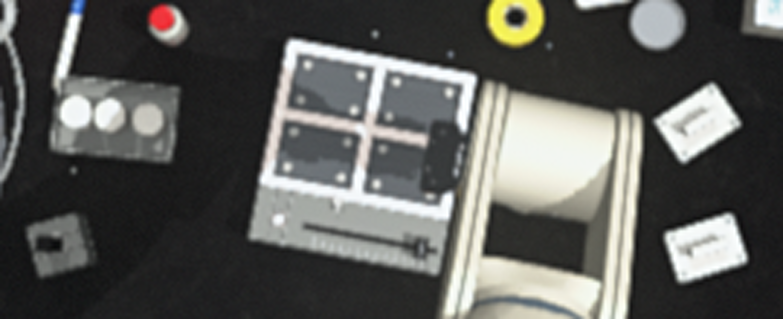

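All three cans stand in a row in the tray (crop px 75–150, 115), plates are unmoved at about (697,122) and (706,247), and all bays are empty. Next is the fader; gripping it also checks the camera-to-robot offset along heater y.

```bash
cat >> mv.py <<'E'
HOME=[1.322,0.423,1.63,0,1.089,-0.019]
E
python3 - <<'E'
from mv import *
set_gripper(40);p=W(-87.5,-81);above(p,200,th+np.pi/2);downat(p,141,rate=120)
set_gripper(6);s=st("grip");print(toH(s["tool_pos"][:2]))
env.move_l([*W(-87.5,16.5),141],rate=60);env.hold(.2);s=st("slid");print(toH(s["tool_pos"][:2]))
set_gripper(40);s=st("open");print(toH(s["tool_pos"][:2]));down(220,rate=250);env.move_joints(HOME);env.hold(.1)
t=shot("top",8);sd=shot("side",8);np.save("t3.npy",t);np.save("s3.npy",sd);st()
f=t.mean(2)
def prof(xh,ys,z):
    X=np.c_[np.c_[np.full(len(ys),xh),ys]@rot2(th).T+off,np.full(len(ys),z)]
    uv=proj("top",X);return map_coordinates(f,[uv[:,1],uv[:,0]],order=1)
ys=np.arange(0,34,1.)
for xh in(-98,-95,-80,-77): print("fader",xh,prof(xh,ys,73).round().astype(int).tolist())
for xh in(-58,-60,-62,-64): print("flag",xh,prof(xh,ys,58).round().astype(int).tolist())
a=cv2.resize(f[210:240,225:265].astype(np.uint8),None,fx=16,fy=16,interpolation=cv2.INTER_NEAREST)
u,v=proj("side",[[*W(-75,16),60]])[0].astype(int)
b=cv2.resize(sd.mean(2)[v-12:v+13,u-20:u+20].astype(np.uint8),None,fx=16,fy=16,interpolation=cv2.INTER_NEAREST)
print(u,v)
cv2.imwrite("pics/fl.png",cv2.resize(np.vstack([a,b]),None,fx=.68,fy=.68))
E
```

```text
grip t27.6 tcp [439.8 -13.  141.4] w13.8 F [-0.4 -0.5  4.4]
[-87.27659307 -80.97158884]
slid t29.6 tcp [458.   83.  141.4] w14.0 F [-0.3  0.5  5.3]
[-87.2415982   16.73751729]
open t30.2 tcp [457.6  82.8 140.9] w40.3 F [ 0.5 -0.6 -0.6]
[-87.50985351  16.47519739]
 t33.8 tcp [142.3 608.4 302.7] w40.1 F [ 0.4 -0.6  0.8]
fader -98 [170, 170, 170, 167, 164, 159, 150, 138, 124, 114, 108, 103, 100, 109, 118, 128, 122, 114, 105, 105, 106, 106, 113, 126, 139, 147, 147, 148, 149, 149, 148, 148, 152, 156]
fader -95 [159, 158, 158, 157, 152, 147, 142, 126, 109, 92, 86, 84, 82, 90, 104, 119, 123, 112, 100, 91, 86, 81, 76, 88, 99, 110, 114, 117, 119, 119, 119, 118, 120, 124]
fader -80 [168, 169, 169, 168, 166, 163, 158, 142, 126, 111, 103, 95, 87, 96, 108, 119, 116, 106, 96, 88, 83, 78, 78, 88, 99, 109, 112, 114, 117, 118, 118, 118, 119, 122]
fader -77 [171, 171, 172, 172, 170, 168, 166, 158, 146, 136, 127, 121, 114, 111, 115, 119, 122, 115, 108, 102, 101, 101, 102, 108, 116, 124, 127, 127, 126, 125, 124, 122, 121, 126]
flag -58 [165, 165, 165, 165, 166, 165, 165, 165, 165, 164, 164, 170, 179, 190, 200, 209, 218, 226, 215, 204, 194, 181, 166, 150, 147, 150, 153, 155, 159, 163, 166, 166, 165, 165]
flag -60 [167, 167, 167, 166, 166, 165, 164, 163, 160, 158, 156, 162, 170, 178, 188, 199, 209, 209, 197, 186, 174, 162, 150, 137, 143, 148, 153, 157, 161, 165, 167, 167, 167, 167]
flag -62 [168, 168, 168, 168, 167, 166, 165, 163, 160, 157, 157, 162, 167, 173, 183, 193, 203, 196, 184, 173, 162, 151, 140, 136, 144, 150, 156, 160, 164, 167, 168, 168, 168, 168]
flag -64 [168, 168, 168, 168, 167, 167, 166, 164, 162, 159, 160, 162, 165, 170, 180, 189, 196, 189, 181, 173, 166, 158, 149, 150, 154, 158, 161, 163, 166, 168, 168, 168, 168, 168]
270 216
```

View pics/fl.png

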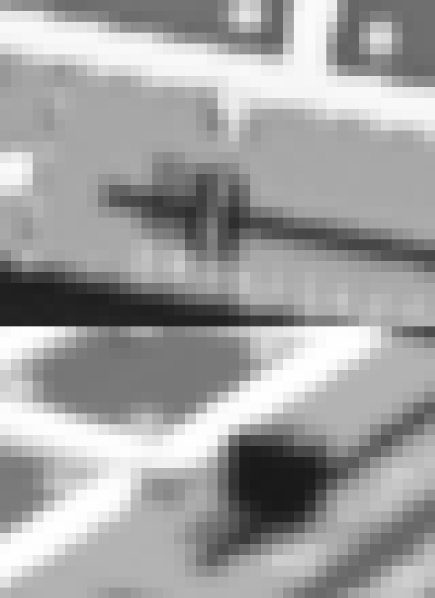

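The camera puts the fader line at about 15.5 in heater y where the robot says 16.6, and the flag's bright ridge at about 16.5 (crop px (232,105)). I'll settle the flag's position by touching it gently from both sides, then reset the fader.

```bash
python3 - <<'E'
from mv import *
set_gripper(0);r=[]
p=W(-57,17.5-28);above(p,180,th+np.pi/2)
for d in(-1,1):
    p=W(-57,17.5+28*d);env.move_l([*p,180],rate=250);env.move_l([*p,134.5],rate=120)
    hit=env.move_l([*W(-57,17.5+10*d),134.5],rate=12,f_stop=3);s=st(f"touch {hit}");r.append(toH(s["tool_pos"][:2])[1])
    env.move_l([*W(-57,17.5+24*d),134.5],rate=60);down(180,rate=200)
print(r,np.mean(r),"w",s["width"]);np.save("flag.npy",np.mean(r))
E
```

```text
touch True t38.7 tcp [485.   63.8 134.3] w0.8 F [ 0.2 -2.2  1.3]
touch True t41.3 tcp [490.7  93.1 134.4] w0.3 F [0.8 3.1 1.9]
[np.float64(2.917055744217064), np.float64(32.804443513645126)] 17.860749628931096 w 0.2953715518048212
```

Flag centre is 17.86 in robot readings, and the camera bias is about +1.25 mm in y, consistent with the fader. I'll finish the fader and do the first plate.

```bash
cat >> mv.py <<'E'
import os
BY=1.25
off=off+np.array([-np.sin(th),np.cos(th)])*BY   # touch-corrected heater frame
def plates(k=4):
    t=shot("top",k);G=up(t.min(2),335,150,75,110);o=[]
    for c in blobs(G>150,5000,1e5):
        b=box(rect(c,335,150),8);b[0][1]+=BY
        if 50<b[2][0]<66 and 75<b[2][1]<90:o.append(b);print("plate",b[0].round(1),b[1].round(3),np.round(b[2],1))
    return o
def pickplate(b):
    c,a=b[0],b[1]-np.pi/2;set_gripper(44)
    above(c,180,a);downat(c,95,rate=150);downat(c,90,rate=20,f=6);st("at plate");set_gripper(5);s=st("rib")
    assert 9<s["width"]<15;down(200,rate=200);env.hold(.1);s=st("lift");assert s["width"]>9
def lay(xh,yh):
    p=W(xh,yh);above(p,200,th);downat(p,143,rate=120);env.hold(.2);r=downat(p,132.5,rate=12,f=26);st(f"pushed {r}")
    env.hold(.2);set_gripper(40);down(175,rate=150)
def press(xh,yh,f=28):
    set_gripper(0);p=W(xh,yh);above(p,175,th);r=downat(p,147,rate=18,f=f);s=st(f"rib press {r}");down(175,rate=150);return s["tool_pos"][2]
E
python3 - <<'E'
from mv import *
yf=float(np.load("flag.npy"))-BY
p=W(-87.3,16.6-BY);set_gripper(40);above(p,190,th+np.pi/2);downat(p,141,rate=120);set_gripper(6)
q=W(-87.3,yf);env.move_l([*q,141],rate=10);s=env.read_state();e=yf-toH(s["tool_pos"][:2])[1]
q=W(-87.3,yf+e);env.move_l([*q,141],rate=10);env.hold(.2);s=st("fader");print(toH(s["tool_pos"][:2]),yf)
set_gripper(40);down(200,rate=250)
o=plates();st()
b=max(o,key=lambda b:b[0][0])
pickplate(b);lay(68,-50);print(press(68,-50))
E
```

```text
fader t44.9 tcp [458.4  84.1 141.4] w14.0 F [-1.1 -0.9  5.9]
[-87.05127915  16.65001887] 16.610749628931096
plate [ 402.9 -366.3] 1.869 [58.8 83. ]
plate [ 584.1 -328.6] 2.157 [58.9 82.3]
 t46.0 tcp [457.4  83.9 199. ] w39.9 F [0.7 0.2 0.2]
at plate t49.1 tcp [ 584.2 -328.7   90.3] w44.0 F [-0.3 -0.6  0.3]
rib t49.7 tcp [ 584.1 -328.6   90. ] w11.8 F [ 0.  -1.   0.3]
lift t50.5 tcp [ 583.1 -328.1  198.1] w11.9 F [-0.6 -0.4 -1.2]
pushed False t53.5 tcp [598.4 -10.1 133.2] w11.6 F [-2.4  0.1  8.6]
rib press True t57.1 tcp [598.4 -10.2 150.4] w0.8 F [-1.  -0.1  6.7]
150.37625745884463
```

The other plate has been knocked to (403,-366) and was freshly measured. Plate 1's rib top reads 70.4 mm, so it is home. Now the second plate.

```bash
python3 - <<'E'
from mv import *
above(W(-8,100),220,th)
o=plates();assert len(o)==1
pickplate(o[0]);lay(68,50);print(press(68,50))
env.move_joints(HOME);env.hold(.1)
t=shot("top",4);np.save("t4.npy",t);s=shot("side",4);st()
u=lambda im,x,y,w,h,k:cv2.resize((255*(im[y:y+h,x:x+w]/255)**.8).astype(np.uint8),(w*k,h*k),interpolation=cv2.INTER_CUBIC)
cv2.imwrite("pics/t4.png",np.hstack([u(t,207,155,90,92,4),u(s,190,170,110,92,4)]))
cv2.imwrite("pics/t4b.png",t)
plates()
E
```

```text
plate [ 402.9 -366.2] 1.88 [59.  82.6]
at plate t62.3 tcp [ 402.9 -366.3   90.2] w43.8 F [ 0.6  0.4 -0.8]
rib t62.9 tcp [ 402.9 -366.2   90. ] w11.9 F [-1.7  0.4  0.9]
lift t63.7 tcp [ 402.2 -365.5  198.5] w11.7 F [ 1.   0.6 -2.4]
pushed False t67.3 tcp [617.   88.1 133.3] w12.0 F [-2.1  0.1  8.2]
rib press True t71.0 tcp [616.9  88.1 150.4] w0.4 F [-2.1 -0.3  6. ]
150.388322018188
 t74.3 tcp [142.4 608.4 302.7] w0.6 F [-1.1  0.4 -0. ][ WARN:0@45.933] global loadsave.cpp:1063 imwrite_ Unsupported depth image for selected encoder is fallbacked to CV_8U.
```

View pics/t4.png

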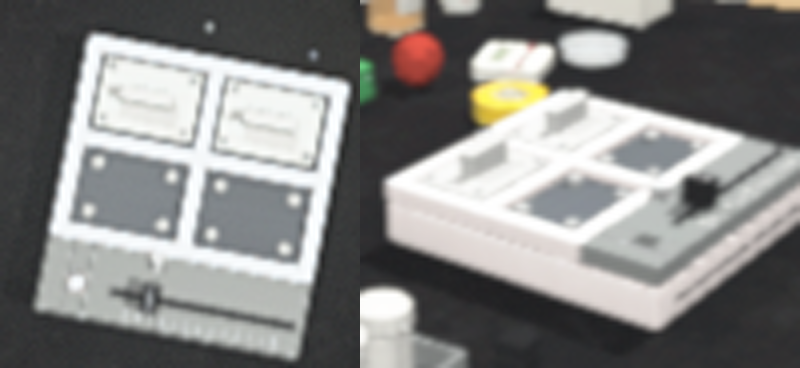

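View pics/t4b.png

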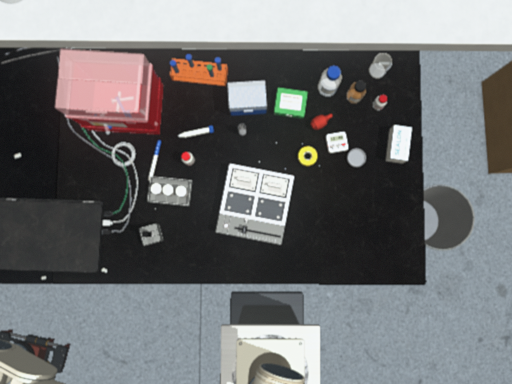

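Both plates lie flush in the far bays (crop px (150,95) and (272,118)), the table is clear of plates and the cans are standing. Now the stylus: centre it with two grips, then lift.

```bash
python3 - <<'E'
from mv import *
t=np.load("t4.npy");f=t.mean(2);g=t.min(2)
o0=off-np.array([-np.sin(th),np.cos(th)])*BY
def prof(P,z):
    X=np.c_[P@rot2(th).T+o0,np.full(len(P),z)];uv=proj("top",X);return map_coordinates(f,[uv[:,1],uv[:,0]],order=1)
ys=np.arange(4,30,1.)
for xh in(-98,-95,-80): print("fader",xh,prof(np.c_[np.full(26,xh),ys],73).round().astype(int).tolist())
xs=np.arange(30,107,1.)
for y0 in(-50,50):
    v=np.mean([prof(np.c_[xs,np.full(len(xs),y0+d)],50) for d in(-36,-33,-26,26,33,36)],0)
    print("gap x",y0,v.round().astype(int).tolist())
p=np.array([440.9,382.6])
set_gripper(50);above(p,210,np.pi/2);downat(p,153,rate=120);set_gripper(12);st("grip y")
set_gripper(40);down(210,rate=250);above(p,210,0);downat(p,152,rate=120);set_gripper(12);s=st("grip x")
assert 16<s["width"]<20;np.save("styl.npy",np.r_[s["tool_pos"],s["orientation"]])
down(235,rate=150);env.hold(.1);st("lift");cv2.imwrite("pics/sty.png",cv2.resize(viewer.camera("side")[190:330,170:310],None,fx=4,fy=4))
E
```

```text
fader -98 [171, 169, 163, 155, 146, 136, 124, 113, 103, 105, 107, 109, 108, 107, 106, 106, 104, 102, 105, 112, 119, 126, 132, 137, 142, 145]
fader -95 [156, 153, 149, 138, 128, 116, 105, 94, 84, 84, 90, 97, 101, 99, 96, 92, 86, 79, 72, 80, 87, 94, 101, 107, 114, 117]
fader -80 [167, 166, 162, 150, 138, 126, 111, 95, 80, 77, 76, 77, 81, 86, 91, 91, 86, 82, 81, 86, 92, 97, 103, 108, 113, 115]
gap x -50 [249, 248, 245, 239, 231, 216, 197, 176, 166, 164, 171, 183, 198, 212, 222, 222, 220, 217, 217, 219, 221, 226, 231, 237, 240, 242, 243, 243, 243, 243, 243, 242, 241, 240, 238, 236, 232, 229, 227, 226, 226, 227, 230, 233, 235, 238, 240, 241, 243, 243, 243, 243, 243, 243, 241, 238, 236, 233, 229, 225, 223, 224, 223, 222, 218, 212, 203, 196, 190, 194, 202, 215, 228, 239, 244, 247, 249]
gap x 50 [248, 248, 244, 238, 231, 215, 195, 174, 162, 161, 170, 183, 200, 215, 226, 228, 226, 223, 223, 224, 226, 228, 232, 236, 239, 240, 241, 242, 242, 243, 242, 242, 241, 240, 238, 236, 234, 232, 230, 228, 228, 227, 227, 230, 232, 235, 238, 240, 242, 243, 243, 243, 243, 242, 241, 238, 235, 231, 226, 220, 216, 216, 218, 217, 214, 209, 200, 193, 190, 192, 200, 213, 226, 237, 244, 247, 248]
grip y t78.1 tcp [441.1 382.7 153.3] w18.2 F [-0.4 -0.   2.7]
grip x t81.5 tcp [441.1 382.8 152.6] w17.8 F [-1.4 -0.3  3.9]
lift t82.3 tcp [440.6 382.3 233.7] w17.8 F [-0.1  0.3 -0.7]
```

View pics/sty.png

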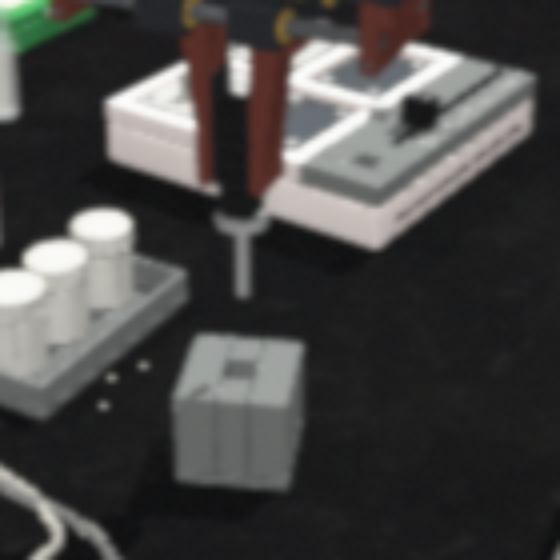

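The stylus hangs straight in the grip, with the well clear in the holder top (px (240,370)). Fader line and flag now agree in the camera at about 16.5. Pressing the button.

```bash
python3 - <<'E'
from mv import *
S=np.load("styl.npy");b=W(-86.2,78.3)
env.move_l([*b,235],rate=200);env.move_l([*b,198],rate=100);env.hold(.3);st("over")
r=env.move_l([*b,177],rate=12,f_stop=9);s=st(f"press {r}")
z=s["tool_pos"][2]
if z<184:
    r=env.move_l([*b,z-1.5],rate=6,f_stop=12);st(f"press2 {r}");env.hold(1.0);st("held")
env.move_l([*b,200],rate=60);env.hold(.1);st("up")
E
```

```text
over t84.5 tcp [470.9 144.6 198.5] w18.1 F [ 0.2 -0.5  0.1]
press True t85.9 tcp [470.7 144.5 179.4] w17.8 F [-1.2 -0.2  6.5]
press2 True t86.2 tcp [470.8 144.6 179.3] w18.1 F [-1.5 -0.8  9.7]
held t87.2 tcp [470.8 144.6 179.3] w18.1 F [-1.9 -0.6 10.3]
up t87.8 tcp [470.4 144.4 199.8] w17.8 F [-0.1 -0.5 -0.2]
```

The button bottomed at the predicted depth and was held with 10 N. Returning the stylus.

```bash
python3 - <<'E'
from mv import *
S=np.load("styl.npy");h=S[:2]
env.move_l([*W(-86.2,78.3),245],rate=150);env.move_l([*h,240],rot=S[3:],rate=200);env.move_l([*h,205],rate=120);env.hold(.2)
r=env.move_l([*h,156],rate=50,f_stop=6);st(f"in {r}")
if not r: r=env.move_l([*h,150.5],rate=15,f_stop=4);st(f"seat {r}")
if env.read_state()["tool_pos"][2]<156:
    set_gripper(45);down(240,rate=200);env.move_joints(HOME);env.hold(.3);st("done")
t=viewer.camera("top");s=viewer.camera("side");cv2.imwrite("pics/e.png",np.hstack([cv2.resize(t[150:260,130:300],None,fx=2.4,fy=2.4,interpolation=cv2.INTER_CUBIC),cv2.resize(s[150:326,100:320],None,fx=1.5,fy=1.5,interpolation=cv2.INTER_CUBIC)]))
E
```

```text
in False t91.3 tcp [441.3 383.  156.3] w17.7 F [-0.2 -0.6  0.1]
seat True t91.7 tcp [441.4 383.  152.6] w18.0 F [-0.6 -0.6  4.4]
done t94.6 tcp [143.1 608.2 302.6] w45.0 F [ 0.1  0.6 -0. ]
```

View pics/e.png

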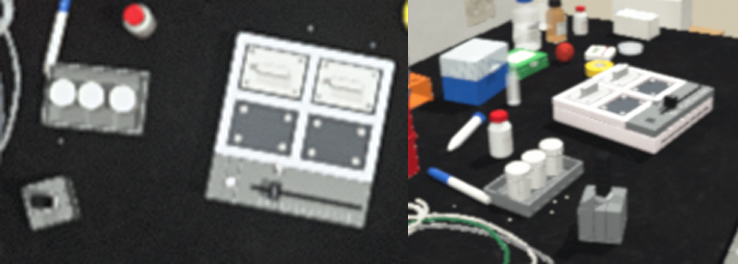

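The final view shows the stylus upright in its holder (crop px (42,203)), three cans standing (62–122, 95), both plates flush (272,73 and 347,85), and the fader level with the flag (275,185). Handing in.

```bash
python3 -c "
from station import workorder
print(workorder.sign_off())"
```

```text
the job is handed in; nothing more can be done
None
```

The job is handed in at about 95 s; no verdict came back, but the last pictures and readings show three cans upright in the tray, both plates home, the fader level with the flag, the start button pressed fully and held about 1 s, and the stylus back upright in its holder.

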